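# Scrub out the tall beaker

### The job

Stand the tall beaker from the bench mat upright in the free part of the white wash-up tray, then take the thick brush from its stand and scrub the beaker's inside with three full up-and-down strokes, bristles right down to the bottom and up to the rim each time. Hang the brush back in its fork, collar resting on the prongs. It is glass: set it down and brush it gently, do not tip it over, and leave the slim brush, the other glassware and the petri dish where they are.

Things in the scene. Friction and masses are not known exactly. Their poses are not given: they have to be found in the camera images.
- beaker: tall narrow clear glass beaker standing on the mat: outside diameter 54 mm, height 95 mm, inside diameter 49 mm, inside floor 4 mm above its underside, about 110 g, loose. Origin: centre of the underside; z up its axis. The flask and the squat beaker stand near it, at least 100 mm between centres.
- beaker_floor (a point): centre of the beaker's inside floor, 4 mm above its underside
- beaker_rim (a point): centre of the beaker's mouth, 95 mm above its underside
- tray: white plastic wash-up tray, fixed, open on top: outside 240 mm along its x, 190 mm along its y, 35 mm high, walls and floor 4 mm thick (inside floor 4 mm above its underside). Origin: centre of the underside. Its -x half (nearer the robot) is free; a closed petri dish lies in its +x half.
- stand: fixed brush stand, base 130 x 200 mm, two level steel forks 100 mm apart, tops 150 mm above the bench, nothing higher. Slots 18 mm wide along the stand's x, open at the front (-x) 20 mm before the bay centre, closed 38 mm behind it by a cross bar on one slim column. Prongs 12 mm wide. Origin: underside, on the line midway between the forks; x from open front to closed back, y along the row.
- bay_a (a point): centre of the fork on the stand's +y side, on the fork's top surface (150 mm above the bench): a hung brush's collar rests here
- bay_b (a point): centre of the fork on the stand's -y side, on the fork's top surface
- brush: thick beaker brush, hung upright in one fork, loose, 70 g. From the bottom up: black bristle head 52 mm long, 47 mm across (outer 3.5 mm soft, stiff core 40 mm), wire stem 8 mm, collar disc 44 mm across at 120-125 mm, round handle 24 mm across at 125-200 mm. Origin: centre of the head's lower end, 30 mm above the bench when hung; z up the handle.
- brush_collar (a point): centre of the underside of the thick brush's collar, 120 mm above its lower end
- brush_grip (a point): middle of the thick brush's handle, 163 mm above its lower end: the place to grip
- slim_brush: slim tube brush hanging in the other fork, 100 mm away: same handle, collar and length, but bristle head only 18 mm across. Leave it. Origin: centre of its lower end.
- squat_beaker: wide low glass beaker on the mat, 68 mm across, 70 mm high. Leave it. Origin: centre of the underside.
- flask: conical glass flask on the mat, 64 mm across at the foot, 105 mm high. Leave it. Origin: centre of the underside.
- petri_dish: closed clear petri dish lying in the tray's +x half, 90 mm across, 15 mm high. Leave it. Origin: centre of the underside.
There are look-alikes about, which are no part of the job. What is shaped like the stand but pink is not meant.

How it is judged:
On the way, in this order (a step that is already met when the one before it is completed fails the run):
1. the tall beaker stands upright in the tray, released (x of beaker_floor in the frame of tray between -0.095 and 0.095 m and y of beaker_floor in the frame of tray between -0.07 and 0.07 m and z of beaker_floor in the frame of tray below 0.012 m and angle between beaker's own z axis and vertical below 0.1 rad and contact force between the fingers and beaker below 0.05 N and linear speed of beaker below 0.02 m/s), for 0.2 s.
2. first stroke: thick brush inside the beaker, lower end within 10 mm of its inside floor (x of beaker_floor in the frame of tray between -0.095 and 0.095 m and y of beaker_floor in the frame of tray between -0.07 and 0.07 m and z of beaker_floor in the frame of tray below 0.012 m and angle between beaker's own z axis and vertical below 0.1 rad and x of brush in the frame of beaker between -0.03 and 0.03 m and y of brush in the frame of beaker between -0.03 and 0.03 m and z of brush in the frame of beaker below 0.014 m), for 0.02 s.
3. first stroke: brush drawn up until the bristles reach the rim (lower end at least 34 mm above the inside floor) (x of beaker_floor in the frame of tray between -0.095 and 0.095 m and y of beaker_floor in the frame of tray between -0.07 and 0.07 m and z of beaker_floor in the frame of tray below 0.012 m and angle between beaker's own z axis and vertical below 0.1 rad and x of brush in the frame of beaker between -0.03 and 0.03 m and y of brush in the frame of beaker between -0.03 and 0.03 m and z of brush in the frame of beaker above 0.038 m), for 0.02 s.
4. second stroke: thick brush inside the beaker, lower end within 10 mm of its inside floor (all of step 2), for 0.02 s.
5. second stroke: brush drawn up until the bristles reach the rim (lower end at least 34 mm above the inside floor) (all of step 3), for 0.02 s.
6. third stroke: thick brush inside the beaker, lower end within 10 mm of its inside floor (all of step 4), for 0.02 s.
7. third stroke: brush drawn up until the bristles reach the rim (lower end at least 34 mm above the inside floor) (all of step 5), for 0.02 s.
At the end, for the whole second after the job is handed in: The beaker stands upright (within 6 degrees) on the tray's floor; the thick brush hangs upright (within 7 degrees), collar on a fork's prongs (height within 5 mm, within 10 mm of the slot's middle line, 16 mm before to 36 mm behind the bay centre); both released and at rest (all of step 1 and ((x of brush_collar in the frame of bay_a between -0.016 and 0.036 m and y of brush_collar in the frame of bay_a between -0.01 and 0.01 m and z of brush_collar in the frame of bay_a between -0.005 and 0.005 m) or (x of brush_collar in the frame of bay_b between -0.016 and 0.036 m and y of brush_collar in the frame of bay_b between -0.01 and 0.01 m and z of brush_collar in the frame of bay_b between -0.005 and 0.005 m)) and angle between brush's own z axis and vertical below 0.12 rad and contact force between the fingers and brush below 0.05 N and linear speed of brush below 0.03 m/s); the robot touches nothing.
It fails at once if the tall beaker is tipped over (more than 30 degrees) (angle between beaker's own z axis and vertical above 0.52 rad).
It fails at once if the beaker is slammed or pressed against the tray with more than 45 N (contact force between beaker and tray above 45 N).
It fails at once if the brush is jammed against the beaker with more than 35 N (contact force between brush and beaker above 35 N).
It fails at once if the slim brush, squat beaker, flask or petri dish is moved more than 30 mm (distance of any of slim_brush, squat_beaker, flask, petri_dish from where it was at the start of the episode above 0.03 m).
It fails at once if the beaker is dropped (moves faster than 0.6 m/s while not held) (contact force between the fingers and beaker below 0.05 N and linear speed of beaker above 0.6 m/s).
It also fails if it takes over 72 s, if anything falls off the work surface, if the arm or the gripper's body presses on something with over 40 N, if the wrist force passes 120 N, or if a joint passes its speed limit or range.

### The arm

A 6-joint arm with a two-finger parallel gripper is mounted at the origin on the work surface. World frame = base frame: x ahead of the robot, y to its left, z up, the work surface at z = 0. Lengths are in m, angles in rad, forces in N, time in s.
With the tool pointing down it reaches from about 0.375 to 0.975 m from the base axis. Payload 3.8 kg.
Tool frame: the origin (TCP) lies at the very end of the fingers, on their centre line; the grasp point (between the pads) lies 19 mm behind it; z points along the fingers, y is the line along which they close (so a half turn about z gives the same grasp; the last joint's range is limited). The gripper opens to 88 mm and grips with 3 to 60 N. Pads are 18 mm wide; open, the fingers measure 123 mm over their backs; the gripper's body (75 mm by 187 mm) begins 45 mm behind the grasp point.
Start: joints at [1.14, 0.264, 1.604, -0, 1.274, -0.037], TCP at [0.259, 0.623, 0.239] pointing down, gripper open.
Joint ranges: [-2.63, 2.63], [-0.94, 2.18], [0.31, 2.57], [-1.31, 4.45], [0, 2.66], [-2.55, 2.55]. Speed limits (rad/s): [2.57, 2.57, 3.14, 3.14, 3.14, 3.14].

### API

Orientations are given as [roll, pitch, yaw] about the fixed x, y, z axes, in that order (R = Rz(yaw) Ry(pitch) Rx(roll)).
In Python, from station import status, optics, ctrl gives the robot as it stands.
- The arm moves only by the tool move_arm, never from a script. Its argument "plan" is a list of rows, each an object with "dr": the turn, a rotation vector about the tool's x, y, z in degrees, a list of three; "dp": the shift along the tool's x, y, z in mm, a list of three; "fingers": the opening, from 0 (shut) to 1 (fully open). In form: [{"dr": [rx, ry, rz], "dp": [tx, ty, tz], "fingers": fingers}, ...]. A call has 1 to 10 rows; each row is the pose to reach, as a shift and turn from the pose commanded when the call began, along the tool's axes at that moment; what a row does not reach only later rows make up. A row lasts 1/10 s, in which the tool goes at most 50 mm and 8.59 degrees, less where a joint would pass 70% of its speed; a pose out of reach is approached as far as the arm can. A call with a gripper value outside its range is refused whole. The fingers move at their own pace and stop on an object; "newtons" is the grip in N (left out, the last holds). Time passes only in rows, so rows that repeat a pose let the fingers close. It gives the time, the measured TCP pose, the force, the opening and the grip force at its end, in the units of the state.
- status.get_state(): the state, without advancing time (a new reading comes with each control period).
- optics.read_camera(name): name is "scene" or "top"; returns the picture (384x512x3 uint8, blue, green, red); there is no depth.
- optics.calibration(name): a dict with "vfov" (degrees; the focal length in pixels is half the picture's height over the tangent of half this angle, whatever the lens; pixels are square), "cx", "cy" (the principal point, pixels), "rvec" (rotation vector, rad) and "tvec" (3), from world to camera coordinates, as OpenCV has them. Camera axes: x right, y down, z forward; pixel columns grow to the right and rows downward; lengths in m; the calibration is good to about 2 mm. A picture is of the moment at which its call begins. calibration takes no time and is no camera call.
- ctrl.hand_in(): hands the job in; it is judged then, once.
The state is a dict: "time": time; "qpos": joint angles; "qd": joint speeds; "joint_torque": joint torques, N m; "tool_pos": TCP position; "tool_rot": TCP orientation; "force": force on the tool from outside, world axes, zero at the start; "torque": the same for the moment, N m; "gripper_width": finger opening in m; "grasp_force": force on a finger pad.
Only numpy, scipy, OpenCV 4.12 (cv2) and the standard library are available. Lean on these libraries where they do the work, as an engineer would, in place of code of your own. Each camera call takes 0.05 s, during which the arm holds its last target. There are 200 camera calls.

## Working session

There is one attempt and no reset: what is moved stays moved. The work goes in short steps, Python scripts to look and compute and a tool call to move; the robot and the scene stay as the last step left them, time stands still between calls to the robot, and variables do not carry over. Pictures are saved under pics/ and viewed, at most 10 in all, crops included, and the job is handed in when it is done.

Besides the shell and the picture viewer there is one more tool, called after "Call:" in YAML: its name, and indented under it one key for each argument. move_arm: Moves the arm, as the interface text tells. Its arguments: {"type":"object","properties":{"plan":{"type":"array"},"newtons":{"type":"number"}},"required":["plan"]}

```bash
mkdir -p pics; python3 - <<'E'
from station import status, optics
import cv2
for n in("scene","top"):
    cv2.imwrite(f"pics/{n}0.png",optics.read_camera(n)); print(n,optics.calibration(n))
print(status.get_state())
E
```

```text
scene {'vfov': 48.08366864304229, 'cx': 263.752901292495, 'cy': 194.33897371840257, 'rvec': array([ 1.04574226,  2.35293555, -1.05711232]), 'tvec': array([ 0.26805606, -0.09093778,  1.51450595])}
top {'vfov': 47.048046290816224, 'cx': 256.75437286296415, 'cy': 185.8676823760657, 'rvec': array([ 2.12316077, -2.05106248,  0.26035492]), 'tvec': array([0.00240038, 0.45514093, 1.09484536])}
{'time': 0.1, 'qpos': array([ 1.14009439e+00,  2.64645212e-01,  1.60524243e+00, -9.29999858e-06,
        1.27368816e+00, -3.68935680e-02]), 'qd': array([ 0.00026273, -0.00056288, -0.00193085, -0.00039319, -0.0007956 ,
        0.00047529]), 'joint_torque': array([-4.28229687e-04, -5.03619790e+01, -3.58070970e+01,  7.30237761e-02,
        2.32760404e-02, -6.57485339e-05]), 'tool_pos': array([0.2587352 , 0.62274778, 0.23753177]), 'tool_rot': array([-3.13961053e+00, -6.42676391e-05,  2.74778695e+00]), 'force': array([-0.43612223,  0.55184849,  0.27277625]), 'torque': array([ 0.05937578,  0.00063415, -0.01021769]), 'grasp_force': 0.0, 'gripper_width': 0.08803911620136098}
```

View pics/scene0.png

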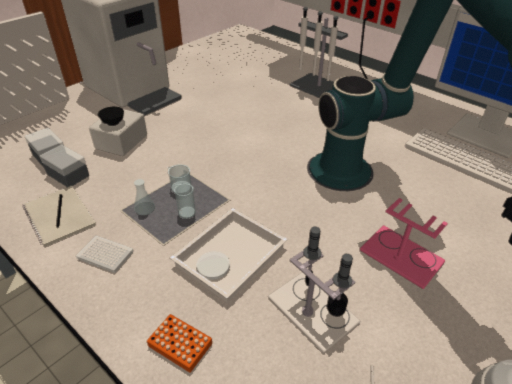

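View pics/top0.png

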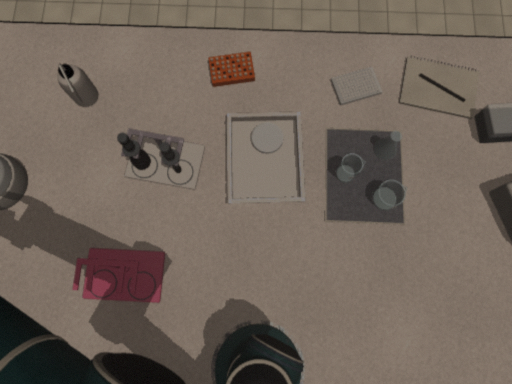

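The scene shows the beaker at about (186,203), tray, and stand with two brushes; the thick one is nearest the viewer with its head at (338,303). In the top view, the thick brush handle is at (125,140), the tray is centred at (264,157), and the tall beaker is near (350,167).

```bash
cat > h.py <<'E'
import numpy as np, cv2
from station import status, optics
def K(c,h=384):
    f=h/2/np.tan(np.radians(c["vfov"])/2); return np.array([[f,0,c["cx"]],[0,f,c["cy"]],[0,0,1]])
def at(name,u,v,z):
    c=optics.calibration(name); R=cv2.Rodrigues(c["rvec"])[0]; o=-R.T@c["tvec"]
    d=R.T@np.linalg.inv(K(c))@[u,v,1]; return o+d*(z-o[2])/d[2]
def px(name,p):
    c=optics.calibration(name); return cv2.projectPoints(np.float64(p).reshape(-1,3),c["rvec"],c["tvec"],K(c),None)[0].reshape(-1,2)
def crop(name,out,x0,y0,x1,y1,s):
    im=optics.read_camera(name); cv2.imwrite(out,cv2.resize(im[y0:y1,x0:x1],None,fx=s,fy=s,interpolation=cv2.INTER_CUBIC))
E
python3 - <<'E'
from h import *
a=cv2.imread("pics/top0.png")
A=cv2.resize(a[115:235,105:215],None,fx=4,fy=4,interpolation=2)
B=cv2.resize(a[135:215,320:410],None,fx=4,fy=4,interpolation=2)
C=np.zeros((480,800,3),np.uint8); C[:480,:440]=A; C[:320,440:800]=B
cv2.imwrite("pics/c1.png",C)
s=cv2.imread("pics/scene0.png")
A=cv2.resize(s[215:355,260:370],None,fx=4,fy=4,interpolation=2)
B=cv2.resize(s[155:245,125:215],None,fx=4,fy=4,interpolation=2)
C=np.zeros((560,800,3),np.uint8); C[:,:440]=A; C[:360,440:800]=B
cv2.imwrite("pics/c2.png",C)
for p in[(227,113),(301,113),(305,200),(227,203)]: print(at("top",*p,.035))
E
```

```text
[0.66661055 0.10811905 0.035     ]
[ 0.67386704 -0.09759625  0.035     ]
[ 0.42637451 -0.11049939  0.035     ]
[0.41112007 0.09509088 0.035     ]
```

View pics/c1.png

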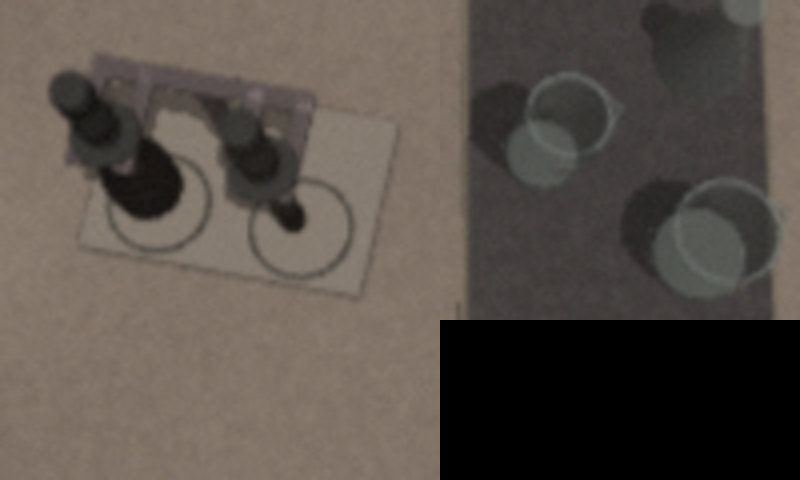

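View pics/c2.png

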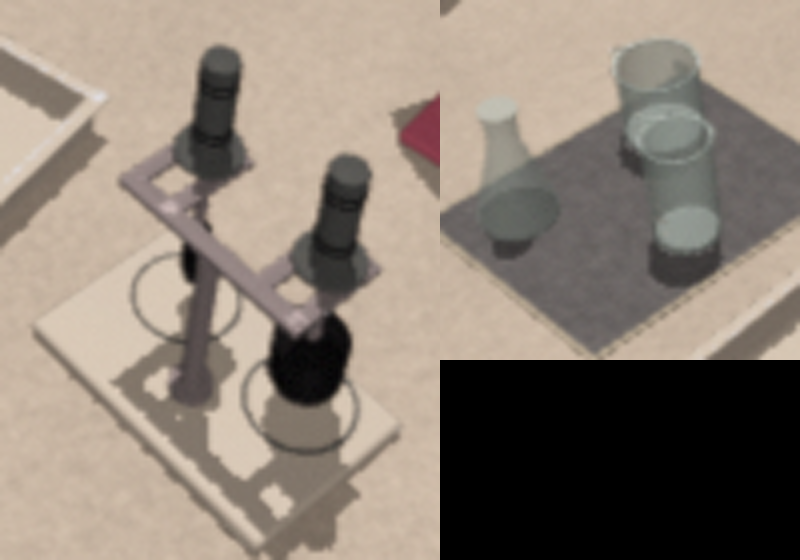

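The beaker rim and floor circles, both brush handle tops and collars, and the stand base corners are clear. The fork opens toward the robot, and the thick brush is in bay_a. Next I work out the positions.

```bash
python3 - <<'E'
from h import *
np.set_printoptions(precision=4,suppress=True)
T=lambda x,y,o:((x+.5)/4-.5+o[0],(y+.5)/4-.5+o[1])
a,b,c,d=(105,115),(320-110,135),(260,215),(125-110,155)
print("beaker rim top",at("top",*T(570,115,b),.095),"scene",at("scene",*T(675,135,d),.095))
print("beaker floor top",at("top",*T(542,153,b),.004),"scene",at("scene",*T(688,230,d),.004))
print("squat rim",at("top",*T(727,232,b),.07),"base",at("top",*T(699,253,b),.003))
print("flask base", at("scene",*T(518,213,d),.003))
print("thick top",at("top",*T(72,92,a),.23),at("scene",*T(349,170,c),.23))
print("thick collar",at("top",*T(105,140,a),.155),at("scene",*T(330,260,c),.153))
print("slim top",at("top",*T(240,127,a),.23),at("scene",*T(221,60,c),.23))
print("slim collar",at("top",*T(260,173,a),.155),at("scene",*T(210,152,c),.153))
print("base corners z.01",[at("top",*T(*p,a),.01)[:2] for p in[(80,247),(360,297),(398,125)]])
print("base corners scene",[at("scene",*T(*p,c),.01)[:2] for p in[(398,428),(258,545),(35,328)]])
print("ring",at("top",*T(158,202,a),.01),at("top",*T(302,228,a),.01),)
print("crossbar ends",at("top",*T(95,58,a),.15),at("top",*T(315,98,a),.15))
E
```

```text
beaker rim top [ 0.513  -0.2239  0.095 ] scene [ 0.5102 -0.2257  0.095 ]
beaker floor top [ 0.5138 -0.2239  0.004 ] scene [ 0.5136 -0.2207  0.004 ]
squat rim [ 0.4457 -0.3289  0.07  ] base [ 0.447  -0.3298  0.003 ]
flask base [ 0.5896 -0.3328  0.003 ]
thick top [0.513  0.3251 0.23  ] [0.5178 0.3284 0.23  ]
thick collar [0.5101 0.3266 0.155 ] [0.5166 0.3285 0.153 ]
slim top [0.4954 0.2281 0.23  ] [0.4984 0.2306 0.23  ]
slim collar [0.4924 0.2307 0.155 ] [0.4981 0.2317 0.153 ]
base corners z.01 [array([0.481 , 0.3806]), array([0.4525, 0.1868]), array([0.5767, 0.1689])]
base corners scene [array([0.4882, 0.3825]), array([0.6074, 0.3639]), array([0.5817, 0.1727])]
ring [0.515  0.3304 0.01  ] [0.4998 0.23   0.01  ]
crossbar ends [0.5649 0.34   0.15  ] [0.5434 0.202  0.15  ]
```

Call:
move_arm:
  plan:
    - {"dr":[0,0,8],"dp":[-20,-25,-20],"fingers":1}
    - {"dr":[0,0,16],"dp":[-50,-61,-30],"fingers":1}
    - {"dr":[0,0,24],"dp":[-80,-98,-30],"fingers":1}
    - {"dr":[0,0,32],"dp":[-111,-136,-30],"fingers":1}
    - {"dr":[0,0,40],"dp":[-142,-174,-30],"fingers":1}
    - {"dr":[0,0,48],"dp":[-173,-212,-30],"fingers":1}
    - {"dr":[0,0,56],"dp":[-204,-249,-30],"fingers":1}
    - {"dr":[0,0,64],"dp":[-235,-287,-30],"fingers":1}
    - {"dr":[0,0,67.4],"dp":[-266,-325,-30],"fingers":1}
    - {"dr":[0,0,67.4],"dp":[-297,-363,-30],"fingers":1}

```text
time: 1.1
tool_pos: [0.3938, 0.1722, 0.2685]
tool_rot: [3.141, 0.0, 1.571]
force: [0.2, -0.3, -0.7]
gripper_width: 0.0877
grasp_force: 0.0
```

Call:
move_arm:
  plan:
    - {"dr":[0,0,0],"dp":[-40,12,0],"fingers":1}
    - {"dr":[0,0,0],"dp":[-85,25,0],"fingers":1}
    - {"dr":[0,0,0],"dp":[-130,39,0],"fingers":1}
    - {"dr":[0,0,0],"dp":[-175,53,10],"fingers":1}
    - {"dr":[0,0,0],"dp":[-220,66,20],"fingers":1}
    - {"dr":[0,0,0],"dp":[-265,80,30],"fingers":1}
    - {"dr":[0,0,0],"dp":[-310,93,45],"fingers":1}
    - {"dr":[0,0,0],"dp":[-350,107,60],"fingers":1}
    - {"dr":[0,0,0],"dp":[-380,116,75],"fingers":1}
    - {"dr":[0,0,0],"dp":[-395,119,90],"fingers":1}

```text
time: 2.1
tool_pos: [0.5135, -0.2232, 0.1776]
tool_rot: [-3.141, 0.0, 1.569]
force: [0.0, 0.3, -0.8]
gripper_width: 0.0881
grasp_force: 0.0
```

```bash
python3 - <<'E'
from h import *
a=optics.read_camera("top");s=optics.read_camera("scene")
A=cv2.resize(a[125:225,310:420],None,fx=3.6,fy=3.6,interpolation=2)
B=cv2.resize(s[130:250,120:230],None,fx=3.6,fy=3.6,interpolation=2)
C=np.zeros((432,796,3),np.uint8); C[:360,:396]=A; C[:,400:796]=B
cv2.imwrite("pics/c3.png",C)
print(status.get_state()["tool_pos"])
E
```

```text
[ 0.51141976 -0.22124754  0.17545833]
```

View pics/c3.png

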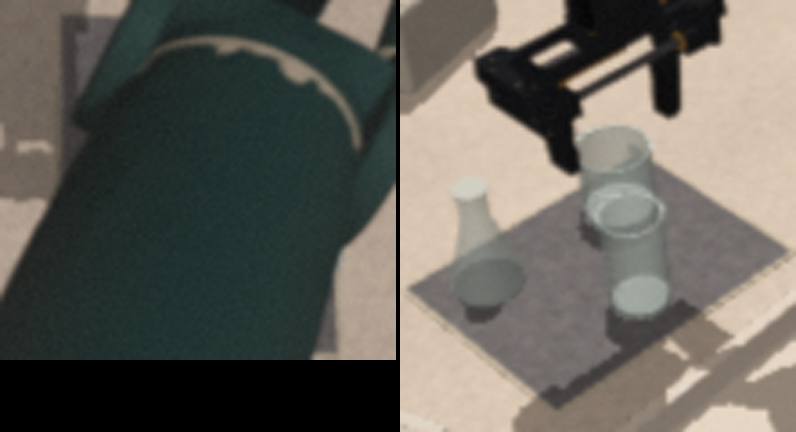

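The top view is blocked by the arm. The scene view shows the fingers bracketing the beaker (rim at crop (633,213)), so I descend.

Call:
move_arm:
  plan:
    - {"dr":[0,0,0],"dp":[0,0,15],"fingers":1}
    - {"dr":[0,0,0],"dp":[0,0,35],"fingers":1}
    - {"dr":[0,0,0],"dp":[0,0,55],"fingers":1}
    - {"dr":[0,0,0],"dp":[0,0,75],"fingers":1}
    - {"dr":[0,0,0],"dp":[0,0,95],"fingers":1}
    - {"dr":[0,0,0],"dp":[0,0,110],"fingers":1}
    - {"dr":[0,0,0],"dp":[0,0,120],"fingers":1}
    - {"dr":[0,0,0],"dp":[0,0,127],"fingers":1}
    - {"dr":[0,0,0],"dp":[0,0,131],"fingers":1}
    - {"dr":[0,0,0],"dp":[0,0,131],"fingers":1}

```text
time: 3.2
tool_pos: [0.5133, -0.2207, 0.0476]
tool_rot: [-3.142, -0.0, 1.572]
force: [-0.5, -0.2, -0.5]
gripper_width: 0.088
grasp_force: 0.0
```

Call:
move_arm:
  newtons: 10
  plan:
    - {"dr":[0,0,0],"dp":[0,0,0],"fingers":0.65}
    - {"dr":[0,0,0],"dp":[0,0,0],"fingers":0.6}
    - {"dr":[0,0,0],"dp":[0,0,0],"fingers":0.55}
    - {"dr":[0,0,0],"dp":[0,0,0],"fingers":0.5}
    - {"dr":[0,0,0],"dp":[0,0,0],"fingers":0.5}
    - {"dr":[0,0,0],"dp":[0,0,0],"fingers":0.5}
    - {"dr":[0,0,0],"dp":[0,0,0],"fingers":0.5}

```text
time: 3.9
tool_pos: [0.5131, -0.2208, 0.0479]
tool_rot: [-3.141, 0.0, 1.571]
force: [-2.9, 0.1, 3.0]
gripper_width: 0.0539
grasp_force: 10.0
```

Call:
move_arm:
  newtons: 12
  plan:
    - {"dr":[0,0,0],"dp":[0,0,-5],"fingers":0.5}
    - {"dr":[0,0,0],"dp":[0,0,-20],"fingers":0.5}
    - {"dr":[0,0,0],"dp":[0,0,-40],"fingers":0.5}
    - {"dr":[0,0,0],"dp":[10,-1,-58],"fingers":0.5}
    - {"dr":[0,0,0],"dp":[30,-3,-66],"fingers":0.5}
    - {"dr":[0,0,0],"dp":[60,-7,-70],"fingers":0.5}
    - {"dr":[0,0,0],"dp":[95,-11,-70],"fingers":0.5}
    - {"dr":[0,0,0],"dp":[130,-14,-70],"fingers":0.5}
    - {"dr":[0,0,0],"dp":[165,-18,-70],"fingers":0.5}
    - {"dr":[0,0,0],"dp":[195,-22,-70],"fingers":0.5}

```text
time: 4.9
tool_pos: [0.4913, -0.0242, 0.1189]
tool_rot: [3.14, -0.0, 1.572]
force: [0.2, 0.6, -1.2]
gripper_width: 0.0538
grasp_force: 12.0
```

Call:
move_arm:
  plan:
    - {"dr":[0,0,0],"dp":[15,-2,0],"fingers":0.5}
    - {"dr":[0,0,0],"dp":[22,-2,0],"fingers":0.5}
    - {"dr":[0,0,0],"dp":[24,-2,0],"fingers":0.5}

```text
time: 5.2
tool_pos: [0.4896, -0.0013, 0.1185]
tool_rot: [3.14, 0.0, 1.573]
force: [-0.7, 0.6, -1.4]
gripper_width: 0.0538
grasp_force: 12.0
```

```bash
python3 - <<'E'
from h import *
s=optics.read_camera("scene"); 
print(at("top",267,138,.012))
cv2.imwrite("pics/c4.png",cv2.resize(s[140:310,150:310],None,fx=3.5,fy=3.5,interpolation=2))
print(status.get_state()["tool_pos"])
# predicted beaker underside/rim pixel
E
```

```text
[ 0.60536811 -0.00548568  0.012     ]
[ 0.4895898  -0.00157425  0.11835614]
```

View pics/c4.png

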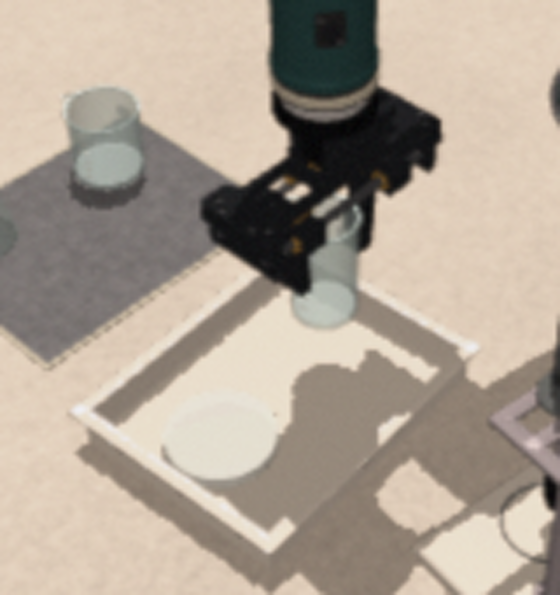

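The beaker is held upright over the free half of the tray, with its base at crop (325,305) and the petri dish well clear at (220,440). I lower it.

Call:
move_arm:
  plan:
    - {"dr":[0,0,0],"dp":[0,0,10],"fingers":0.5}
    - {"dr":[0,0,0],"dp":[0,0,24],"fingers":0.5}
    - {"dr":[0,0,0],"dp":[0,0,38],"fingers":0.5}
    - {"dr":[0,0,0],"dp":[0,0,48],"fingers":0.5}
    - {"dr":[0,0,0],"dp":[0,0,55],"fingers":0.5}
    - {"dr":[0,0,0],"dp":[0,0,60],"fingers":0.5}
    - {"dr":[0,0,0],"dp":[0,0,62],"fingers":0.5}
    - {"dr":[0,0,0],"dp":[0,0,63],"fingers":0.5}
    - {"dr":[0,0,0],"dp":[0,0,64],"fingers":0.5}
    - {"dr":[0,0,0],"dp":[0,0,64],"fingers":0.5}

```text
time: 6.25
tool_pos: [0.4895, -0.0018, 0.0541]
tool_rot: [3.141, 0.0, 1.572]
force: [-0.4, -0.1, -1.1]
gripper_width: 0.0539
grasp_force: 12.0
```

Call:
move_arm:
  plan:
    - {"dr":[0,0,0],"dp":[0,0,0.5],"fingers":0.5}
    - {"dr":[0,0,0],"dp":[0,0,1],"fingers":0.5}
    - {"dr":[0,0,0],"dp":[0,0,1],"fingers":0.5}

```text
time: 6.55
tool_pos: [0.4891, -0.0018, 0.0528]
tool_rot: [3.141, 0.0, 1.572]
force: [-0.3, 0.6, -1.1]
gripper_width: 0.0533
grasp_force: 12.0
```

Call:
move_arm:
  plan:
    - {"dr":[0,0,0],"dp":[0,0,0.5],"fingers":0.5}
    - {"dr":[0,0,0],"dp":[0,0,1],"fingers":0.5}
    - {"dr":[0,0,0],"dp":[0,0,1.5],"fingers":0.5}
    - {"dr":[0,0,0],"dp":[0,0,1.5],"fingers":0.5}

```text
time: 6.95
tool_pos: [0.489, -0.0018, 0.0511]
tool_rot: [-3.141, -0.0, 1.571]
force: [0.4, 0.0, -2.2]
gripper_width: 0.0537
grasp_force: 12.0
```

Call:
move_arm:
  plan:
    - {"dr":[0,0,0],"dp":[0,0,0.5],"fingers":0.5}
    - {"dr":[0,0,0],"dp":[0,0,1],"fingers":0.5}
    - {"dr":[0,0,0],"dp":[0,0,1],"fingers":0.5}

```text
time: 7.25
tool_pos: [0.489, -0.0018, 0.0501]
tool_rot: [-3.141, -0.0, 1.571]
force: [-0.1, 0.9, -1.4]
gripper_width: 0.0538
grasp_force: 12.0
```

Call:
move_arm:
  plan:
    - {"dr":[0,0,0],"dp":[0,0,0.5],"fingers":0.5}
    - {"dr":[0,0,0],"dp":[0,0,1],"fingers":0.5}
    - {"dr":[0,0,0],"dp":[0,0,1.5],"fingers":0.5}
    - {"dr":[0,0,0],"dp":[0,0,1.5],"fingers":0.5}

```text
time: 7.65
tool_pos: [0.4892, -0.0018, 0.0499]
tool_rot: [-3.141, 0.0, 1.571]
force: [-4.3, 0.1, 9.4]
gripper_width: 0.0537
grasp_force: 12.0
```

Call:
move_arm:
  plan:
    - {"dr":[0,0,0],"dp":[0,0,-0.8],"fingers":0.5}
    - {"dr":[0,0,0],"dp":[0,0,-0.8],"fingers":0.62}
    - {"dr":[0,0,0],"dp":[0,0,-0.8],"fingers":0.7}
    - {"dr":[0,0,0],"dp":[0,0,-0.8],"fingers":0.85}
    - {"dr":[0,0,0],"dp":[0,0,-0.8],"fingers":1}
    - {"dr":[0,0,0],"dp":[0,0,-10],"fingers":1}
    - {"dr":[0,0,0],"dp":[0,0,-35],"fingers":1}
    - {"dr":[0,0,0],"dp":[0,0,-70],"fingers":1}
    - {"dr":[0,0,0],"dp":[0,0,-110],"fingers":1}
    - {"dr":[0,0,0],"dp":[0,0,-150],"fingers":1}

```text
time: 8.65
tool_pos: [0.4887, -0.0018, 0.2006]
tool_rot: [-3.141, -0.0, 1.571]
force: [0.8, -0.3, -0.8]
gripper_width: 0.0882
grasp_force: 0.0
```

Call:
move_arm:
  plan:
    - {"dr":[0,0,0],"dp":[20,0,-30],"fingers":1}
    - {"dr":[0,0,0],"dp":[60,2,-55],"fingers":1}
    - {"dr":[0,0,0],"dp":[105,7,-65],"fingers":1}
    - {"dr":[0,0,0],"dp":[150,12,-70],"fingers":1}
    - {"dr":[0,0,0],"dp":[195,17,-70],"fingers":1}
    - {"dr":[0,0,0],"dp":[240,21,-70],"fingers":1}
    - {"dr":[0,0,0],"dp":[280,24,-70],"fingers":1}
    - {"dr":[0,0,0],"dp":[310,25,-70],"fingers":1}
    - {"dr":[0,0,0],"dp":[330,25,-70],"fingers":1}
    - {"dr":[0,0,0],"dp":[330,25,-70],"fingers":1}

```text
time: 9.65
tool_pos: [0.5135, 0.3302, 0.2688]
tool_rot: [-3.141, -0.0, 1.574]
force: [-0.1, -0.6, 0.2]
gripper_width: 0.0882
grasp_force: 0.0
```

```bash
python3 - <<'E'
from h import *
a=optics.read_camera("top");s=optics.read_camera("scene")
A=cv2.resize(a[140:215,215:315],None,fx=4,fy=4,interpolation=2)
B=cv2.resize(s[180:300,240:340],None,fx=4,fy=4,interpolation=2)
D=cv2.resize(s[190:250,220:260],None,fx=5,fy=5,interpolation=2)
C=np.zeros((600,800,3),np.uint8); C[:300,:400]=A; C[:480,400:800]=B; C[300:600,:200]=D
cv2.imwrite("pics/c5.png",C)
q=status.get_state();print(q["tool_pos"],q["force"])
E
```

```text
[0.51372096 0.32778191 0.26877017] [ 0.4247913  -0.58820842 -0.02778848]
```

View pics/c5.png

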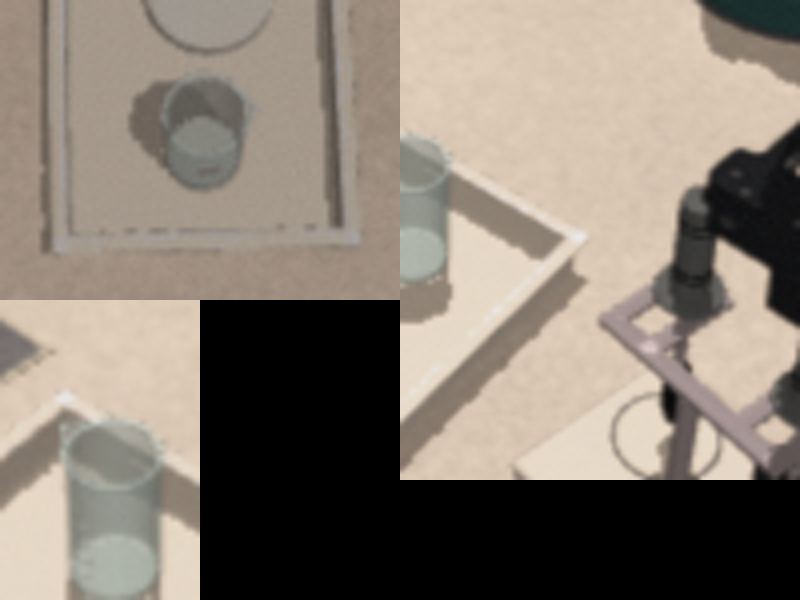

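The beaker stands upright, clear of the petri dish (top rim at crop (203,112), floor at (203,148)). I compute its centre, then descend on the brush.

```bash
python3 - <<'E'
from h import *
T=lambda x,y,o,s:((x+.5)/s-.5+o[0],(y+.5)/s-.5+o[1])
print(at("top",*T(204,112,(215,140),4),.099),at("top",*T(203,148,(215,140),4),.008))
print(at("scene",*T(113,155,(220,190),5),.099),at("scene",*T(114,267,(220,190),5),.008))
E
```

```text
[ 0.49272062 -0.00304306  0.099     ] [ 0.49432529 -0.00429299  0.008     ]
[ 0.4931825  -0.00194676  0.099     ] [ 0.49260145 -0.00333285  0.008     ]
```

Call:
move_arm:
  plan:
    - {"dr":[0,0,0],"dp":[-1,0,12],"fingers":1}
    - {"dr":[0,0,0],"dp":[-2,0,28],"fingers":1}
    - {"dr":[0,0,0],"dp":[-2,0,45],"fingers":1}
    - {"dr":[0,0,0],"dp":[-2,0,62],"fingers":1}
    - {"dr":[0,0,0],"dp":[-2,0,77],"fingers":1}
    - {"dr":[0,0,0],"dp":[-2,0,87],"fingers":1}
    - {"dr":[0,0,0],"dp":[-2,0,93],"fingers":1}
    - {"dr":[0,0,0],"dp":[-2,0,95],"fingers":1}
    - {"dr":[0,0,0],"dp":[-2,0,95],"fingers":0.6}
    - {"dr":[0,0,0],"dp":[-2,0,95],"fingers":0.5}

```text
time: 10.75
tool_pos: [0.5144, 0.3266, 0.1746]
tool_rot: [3.14, -0.001, 1.572]
force: [-1.1, -0.3, -0.2]
gripper_width: 0.0741
grasp_force: 0.0
```

Call:
move_arm:
  newtons: 25
  plan:
    - {"dr":[0,0,0],"dp":[0,0,0],"fingers":0.4}
    - {"dr":[0,0,0],"dp":[0,0,0],"fingers":0.32}
    - {"dr":[0,0,0],"dp":[0,0,0],"fingers":0.25}
    - {"dr":[0,0,0],"dp":[0,0,0],"fingers":0.1}
    - {"dr":[0,0,0],"dp":[0,0,0],"fingers":0.1}
    - {"dr":[0,0,0],"dp":[0,0,0],"fingers":0.1}
    - {"dr":[0,0,0],"dp":[0,0,0],"fingers":0.1}

```text
time: 11.45
tool_pos: [0.5138, 0.3262, 0.1737]
tool_rot: [-3.141, 0.0, 1.571]
force: [1.1, 0.3, 0.7]
gripper_width: 0.0232
grasp_force: 25.0
```

Call:
move_arm:
  plan:
    - {"dr":[0,0,0],"dp":[0,0,-4],"fingers":0.1}
    - {"dr":[0,0,0],"dp":[0,0,-10],"fingers":0.1}
    - {"dr":[0,0,0],"dp":[1,-6,-12],"fingers":0.1}
    - {"dr":[0,0,0],"dp":[3,-20,-12],"fingers":0.1}
    - {"dr":[0,0,0],"dp":[6,-40,-12],"fingers":0.1}
    - {"dr":[0,0,0],"dp":[9,-60,-12],"fingers":0.1}
    - {"dr":[0,0,0],"dp":[12,-78,-12],"fingers":0.1}
    - {"dr":[0,0,0],"dp":[13,-88,-20],"fingers":0.1}
    - {"dr":[0,0,0],"dp":[13,-90,-45],"fingers":0.1}
    - {"dr":[0,0,0],"dp":[13,-90,-75],"fingers":0.1}

```text
time: 12.45
tool_pos: [0.4221, 0.3387, 0.2486]
tool_rot: [-3.139, 0.002, 1.572]
force: [0.4, 0.6, -0.9]
gripper_width: 0.0233
grasp_force: 25.0
```

Call:
move_arm:
  plan:
    - {"dr":[0,0,0],"dp":[-15,0,-20],"fingers":0.1}
    - {"dr":[0,0,0],"dp":[-45,0,-28],"fingers":0.1}
    - {"dr":[0,0,0],"dp":[-85,0,-30],"fingers":0.1}
    - {"dr":[0,0,0],"dp":[-125,0,-30],"fingers":0.1}
    - {"dr":[0,0,0],"dp":[-165,0,-30],"fingers":0.1}
    - {"dr":[0,0,0],"dp":[-205,15,-30],"fingers":0.1}
    - {"dr":[0,0,0],"dp":[-245,30,-30],"fingers":0.1}
    - {"dr":[0,0,0],"dp":[-285,45,-30],"fingers":0.1}
    - {"dr":[0,0,0],"dp":[-320,60,-30],"fingers":0.1}
    - {"dr":[0,0,0],"dp":[-340,67,-30],"fingers":0.1}

```text
time: 13.45
tool_pos: [0.4918, -0.0032, 0.2796]
tool_rot: [3.14, 0.001, 1.569]
force: [0.4, 0.9, -0.4]
gripper_width: 0.0235
grasp_force: 25.0
```

```bash
python3 - <<'E'
from h import *
q=status.get_state();print(q["tool_pos"],q["force"],q["gripper_width"])
s=optics.read_camera("scene");a=optics.read_camera("top")
C=np.zeros((600,800,3),np.uint8)
C[:600,:400]=cv2.resize(s[130:250,200:280],None,fx=5,fy=5,interpolation=2)
C[:400,400:]=cv2.resize(a[130:210,215:295],None,fx=5,fy=5,interpolation=2)
cv2.imwrite("pics/c6.png",C)
E
```

```text
[ 0.49183321 -0.00323733  0.27963665] [ 0.42955044  0.86534608 -0.3874941 ] 0.023514877257735517
```

View pics/c6.png

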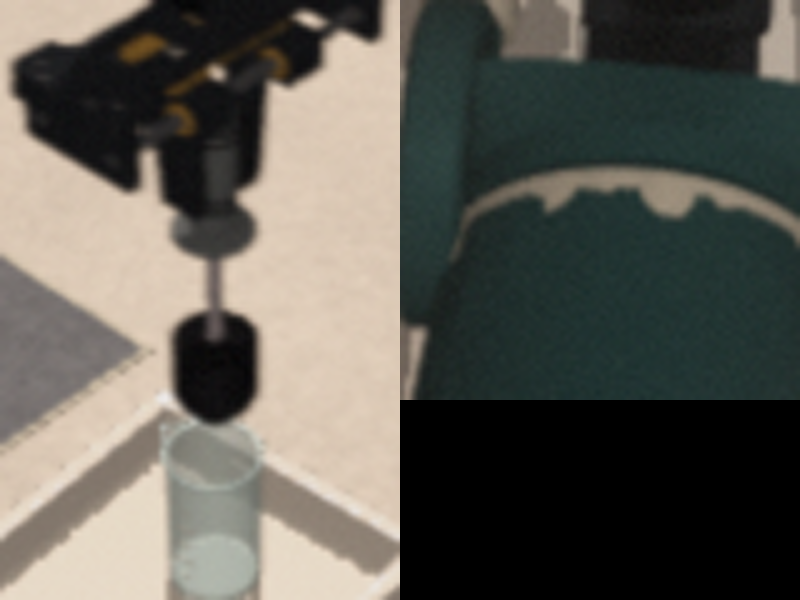

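The head is just above the mouth and laterally aligned (head column 215, rim column 213). I check the depth direction by projecting the outlines.

```bash
python3 - <<'E'
from h import *
from scipy.optimize import least_squares as ls
t=np.linspace(0,6.283,120)
def circ(x,y,z,r): return px("scene",np.c_[x+r*np.cos(t),y+r*np.sin(t),0*t+z])
c=lambda u,o:(u+.5)/5-.5+o
def head(p):
    q=np.r_[circ(*p,.136,.0235),circ(*p,.188,.0235)]
    return [q[:,0].min()-c(173,200),q[:,0].max()-c(258,200),q[:,1].max()-c(423,130),q[:,1].min()-c(308,130)]
def bk(p):
    q=circ(*p,.099,.027);f=circ(*p,.008,.0245)
    return [q[:,0].max()-c(263,200),q[:,1].max()-c(489,130),q[:,1].min()-c(418,130),q[:,0].min()-c(164,200),f[:,1].min()-c(533,130)]
for f in(head,bk):
    r=ls(f,[.49,0]); print(r.x,r.fun)
E
```

```text
[ 0.48920326 -0.00234427] [-0.60463077  0.60990179  1.78150447 -1.94221711]
[ 0.49138677 -0.00325124] [ 0.04838266 -0.26799419 -0.02930972 -0.04801958  0.31102861]
```

Call:
move_arm:
  plan:
    - {"dr":[0,0,0],"dp":[-0.7,1.2,8],"fingers":0.1}
    - {"dr":[0,0,0],"dp":[-0.7,1.2,20],"fingers":0.1}
    - {"dr":[0,0,0],"dp":[-0.7,1.2,29],"fingers":0.1}
    - {"dr":[0,0,0],"dp":[-0.7,1.2,34],"fingers":0.1}
    - {"dr":[0,0,0],"dp":[-0.7,1.2,38],"fingers":0.1}
    - {"dr":[0,0,0],"dp":[-0.7,1.2,41],"fingers":0.1}
    - {"dr":[0,0,0],"dp":[-0.7,1.2,43],"fingers":0.1}

```text
time: 14.25
tool_pos: [0.4923, -0.0013, 0.2355]
tool_rot: [-3.142, 0.0, 1.572]
force: [-0.8, -0.1, -1.0]
gripper_width: 0.0234
grasp_force: 25.0
```

Call:
move_arm:
  plan:
    - {"dr":[0,0,0],"dp":[0,0,3],"fingers":0.1}
    - {"dr":[0,0,0],"dp":[0,0,7],"fingers":0.1}
    - {"dr":[0,0,0],"dp":[0,0,11],"fingers":0.1}
    - {"dr":[0,0,0],"dp":[0,0,15],"fingers":0.1}
    - {"dr":[0,0,0],"dp":[0,0,17],"fingers":0.1}

```text
time: 14.75
tool_pos: [0.4923, -0.0017, 0.2187]
tool_rot: [3.141, 0.0, 1.571]
force: [-0.5, 0.0, -0.1]
gripper_width: 0.0234
grasp_force: 25.0
```

Call:
move_arm:
  plan:
    - {"dr":[0,0,0],"dp":[0,0,6],"fingers":0.1}
    - {"dr":[0,0,0],"dp":[0,0,14],"fingers":0.1}
    - {"dr":[0,0,0],"dp":[0,0,22],"fingers":0.1}
    - {"dr":[0,0,0],"dp":[0,0,30],"fingers":0.1}
    - {"dr":[0,0,0],"dp":[0,0,38],"fingers":0.1}
    - {"dr":[0,0,0],"dp":[0,0,46],"fingers":0.1}
    - {"dr":[0,0,0],"dp":[0,0,52],"fingers":0.1}
    - {"dr":[0,0,0],"dp":[0,0,56],"fingers":0.1}
    - {"dr":[0,0,0],"dp":[0,0,58],"fingers":0.1}
    - {"dr":[0,0,0],"dp":[0,0,58],"fingers":0.1}

```text
time: 15.75
tool_pos: [0.4918, -0.0013, 0.1599]
tool_rot: [-3.14, -0.001, 1.571]
force: [-0.1, -1.3, -0.4]
gripper_width: 0.0233
grasp_force: 25.0
```

Call:
move_arm:
  plan:
    - {"dr":[0,0,0],"dp":[0,0,1],"fingers":0.1}
    - {"dr":[0,0,0],"dp":[0,0,2],"fingers":0.1}
    - {"dr":[0,0,0],"dp":[0,0,3],"fingers":0.1}
    - {"dr":[0,0,0],"dp":[0,0,4],"fingers":0.1}
    - {"dr":[0,0,0],"dp":[0,0,5],"fingers":0.1}
    - {"dr":[0,0,0],"dp":[0,0,5],"fingers":0.1}

```text
time: 16.35
tool_pos: [0.4923, -0.0017, 0.1558]
tool_rot: [3.141, 0.0, 1.572]
force: [-0.0, -2.0, 1.7]
gripper_width: 0.0233
grasp_force: 25.0
```

```bash
python3 - <<'E'
from h import *
q=status.get_state();print(q["tool_pos"],q["force"],q["gripper_width"])
s=optics.read_camera("scene")
cv2.imwrite("pics/c7.png",cv2.resize(s[130:250,190:290],None,fx=5,fy=5,interpolation=2))
E
```

```text
[ 0.49233967 -0.00168089  0.15578127] [-0.02888637 -2.00099384  1.69654317] 0.023259143650414264
```

View pics/c7.png

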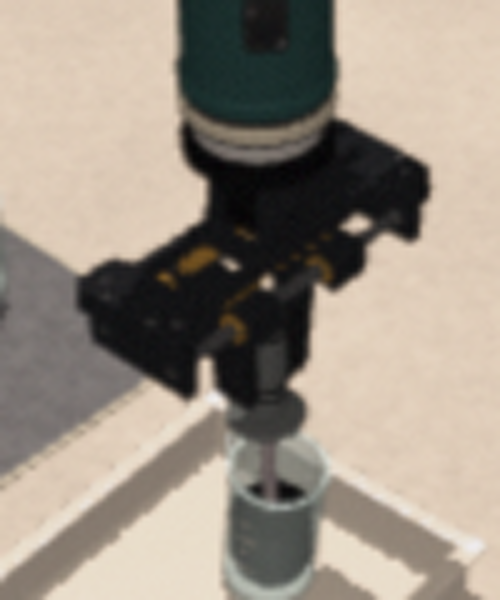

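The brush is down in the beaker, but the rim has moved right (crop column 278, expected 263). So the beaker leans slightly toward +y, which matches Fy = -2 N. I shift the brush toward -y.

Call:
move_arm:
  plan:
    - {"dr":[0,0,0],"dp":[-1,0,-1],"fingers":0.1}
    - {"dr":[0,0,0],"dp":[-2,0,-1],"fingers":0.1}
    - {"dr":[0,0,0],"dp":[-3,0,-1],"fingers":0.1}
    - {"dr":[0,0,0],"dp":[-3,0,-1],"fingers":0.1}

```text
time: 16.8
tool_pos: [0.4922, -0.0044, 0.1565]
tool_rot: [-3.141, -0.0, 1.571]
force: [0.1, 0.2, -1.1]
gripper_width: 0.0233
grasp_force: 25.0
```

```bash
python3 - <<'E'
from h import *
q=status.get_state();print(q["tool_pos"],q["force"],q["gripper_width"])
s=optics.read_camera("scene")
C=np.zeros((520,800,3),np.uint8)
C[:,:400]=cv2.resize(s[195:260,210:260],None,fx=8,fy=8,interpolation=2)
C[:480,400:]=cv2.resize(cv2.imread("pics/c7.png")[325:600,100:350],(400,440),interpolation=2)[:480] if 0 else 0
cv2.imwrite("pics/c8.png",C[:,:400])
E
```

```text
[ 0.49219408 -0.0043895   0.15653602] [ 0.10589005  0.21649434 -1.07715837] 0.023285388596879206
```

View pics/c8.png

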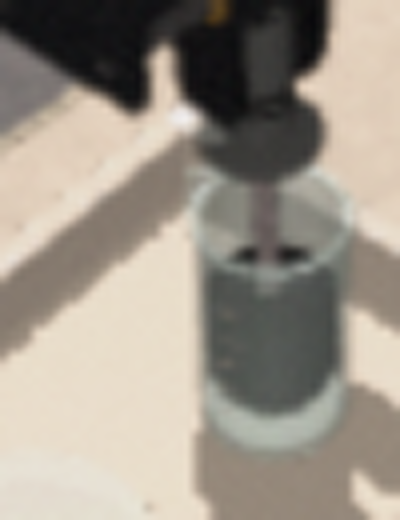

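The beaker is upright again (rim column 273, base 275) and the head sits about 10 mm above the floor, so I go a little deeper.

Call:
move_arm:
  plan:
    - {"dr":[0,0,0],"dp":[0.5,0,1],"fingers":0.1}
    - {"dr":[0,0,0],"dp":[0.5,0,2],"fingers":0.1}
    - {"dr":[0,0,0],"dp":[0.5,0,3],"fingers":0.1}
    - {"dr":[0,0,0],"dp":[0.5,0,3.5],"fingers":0.1}
    - {"dr":[0,0,0],"dp":[0.5,0,3.5],"fingers":0.1}

```text
time: 17.35
tool_pos: [0.4922, -0.004, 0.153]
tool_rot: [-3.141, -0.0, 1.571]
force: [-0.9, -0.4, -1.7]
gripper_width: 0.0237
grasp_force: 25.0
```

Call:
move_arm:
  plan:
    - {"dr":[0,0,0],"dp":[0,0,0.5],"fingers":0.1}
    - {"dr":[0,0,0],"dp":[0,0,1],"fingers":0.1}
    - {"dr":[0,0,0],"dp":[0,0,1],"fingers":0.1}

```text
time: 17.65
tool_pos: [0.4923, -0.004, 0.1522]
tool_rot: [-3.142, 0.0, 1.571]
force: [0.4, -0.9, -2.1]
gripper_width: 0.0236
grasp_force: 25.0
```

Call:
move_arm:
  plan:
    - {"dr":[0,0,0],"dp":[0,0,0.5],"fingers":0.1}
    - {"dr":[0,0,0],"dp":[0,0,1],"fingers":0.1}
    - {"dr":[0,0,0],"dp":[0,0,1.5],"fingers":0.1}
    - {"dr":[0,0,0],"dp":[0,0,1.5],"fingers":0.1}

```text
time: 18.05
tool_pos: [0.4926, -0.004, 0.1514]
tool_rot: [3.141, 0.0, 1.571]
force: [-1.2, 0.6, 4.5]
gripper_width: 0.0233
grasp_force: 25.0
```

Call:
move_arm:
  plan:
    - {"dr":[0,0,0],"dp":[0,0,-4],"fingers":0.1}
    - {"dr":[0,0,0],"dp":[0,0,-12],"fingers":0.1}
    - {"dr":[0,0,0],"dp":[0,0,-22],"fingers":0.1}
    - {"dr":[0,0,0],"dp":[0,0,-32],"fingers":0.1}
    - {"dr":[0,0,0],"dp":[0,0,-41],"fingers":0.1}
    - {"dr":[0,0,0],"dp":[0,0,-47],"fingers":0.1}
    - {"dr":[0,0,0],"dp":[0,0,-48],"fingers":0.1}
    - {"dr":[0,0,0],"dp":[0,0,-48],"fingers":0.1}

```text
time: 18.85
tool_pos: [0.4924, -0.004, 0.199]
tool_rot: [3.141, 0.0, 1.571]
force: [0.4, 0.0, -0.7]
gripper_width: 0.023
grasp_force: 25.0
```

Call:
move_arm:
  plan:
    - {"dr":[0,0,0],"dp":[0,0,4],"fingers":0.1}
    - {"dr":[0,0,0],"dp":[0,0,12],"fingers":0.1}
    - {"dr":[0,0,0],"dp":[0,0,20],"fingers":0.1}
    - {"dr":[0,0,0],"dp":[0,0,28],"fingers":0.1}
    - {"dr":[0,0,0],"dp":[0,0,36],"fingers":0.1}
    - {"dr":[0,0,0],"dp":[0,0,41],"fingers":0.1}
    - {"dr":[0,0,0],"dp":[0,0,44],"fingers":0.1}
    - {"dr":[0,0,0],"dp":[0,0,45],"fingers":0.1}
    - {"dr":[0,0,0],"dp":[0,0,45],"fingers":0.1}

```text
time: 19.75
tool_pos: [0.4924, -0.004, 0.1538]
tool_rot: [3.141, 0.0, 1.571]
force: [-0.2, 0.3, -1.4]
gripper_width: 0.0232
grasp_force: 25.0
```

Call:
move_arm:
  plan:
    - {"dr":[0,0,0],"dp":[0,0,-4],"fingers":0.1}
    - {"dr":[0,0,0],"dp":[0,0,-12],"fingers":0.1}
    - {"dr":[0,0,0],"dp":[0,0,-22],"fingers":0.1}
    - {"dr":[0,0,0],"dp":[0,0,-32],"fingers":0.1}
    - {"dr":[0,0,0],"dp":[0,0,-39],"fingers":0.1}
    - {"dr":[0,0,0],"dp":[0,0,-44],"fingers":0.1}
    - {"dr":[0,0,0],"dp":[0,0,-45],"fingers":0.1}
    - {"dr":[0,0,0],"dp":[0,0,-45],"fingers":0.1}

```text
time: 20.55
tool_pos: [0.4923, -0.004, 0.1989]
tool_rot: [3.141, 0.0, 1.571]
force: [-0.2, -0.3, -1.4]
gripper_width: 0.0236
grasp_force: 25.0
```

Call:
move_arm:
  plan:
    - {"dr":[0,0,0],"dp":[0,0,4],"fingers":0.1}
    - {"dr":[0,0,0],"dp":[0,0,12],"fingers":0.1}
    - {"dr":[0,0,0],"dp":[0,0,20],"fingers":0.1}
    - {"dr":[0,0,0],"dp":[0,0,28],"fingers":0.1}
    - {"dr":[0,0,0],"dp":[0,0,36],"fingers":0.1}
    - {"dr":[0,0,0],"dp":[0,0,41],"fingers":0.1}
    - {"dr":[0,0,0],"dp":[0,0,44],"fingers":0.1}
    - {"dr":[0,0,0],"dp":[0,0,45.5],"fingers":0.1}
    - {"dr":[0,0,0],"dp":[0,0,45.5],"fingers":0.1}

```text
time: 21.45
tool_pos: [0.4923, -0.004, 0.1532]
tool_rot: [-3.142, 0.0, 1.571]
force: [0.7, 0.1, -0.3]
gripper_width: 0.0232
grasp_force: 25.0
```

Call:
move_arm:
  plan:
    - {"dr":[0,0,0],"dp":[0,0,-4],"fingers":0.1}
    - {"dr":[0,0,0],"dp":[0,0,-12],"fingers":0.1}
    - {"dr":[0,0,0],"dp":[0,0,-22],"fingers":0.1}
    - {"dr":[0,0,0],"dp":[0,0,-32],"fingers":0.1}
    - {"dr":[0,0,0],"dp":[0,0,-39],"fingers":0.1}
    - {"dr":[0,0,0],"dp":[0,0,-44],"fingers":0.1}
    - {"dr":[0,0,0],"dp":[0,0,-46],"fingers":0.1}
    - {"dr":[0,0,0],"dp":[0,0,-46],"fingers":0.1}

```text
time: 22.25
tool_pos: [0.4924, -0.004, 0.1995]
tool_rot: [3.141, 0.0, 1.571]
force: [-0.6, 0.3, -0.5]
gripper_width: 0.0233
grasp_force: 25.0
```

```bash
python3 - <<'E'
from h import *
q=status.get_state();print(q["tool_pos"],q["force"],q["gripper_width"])
s=optics.read_camera("scene")
cv2.imwrite("pics/c9.png",cv2.resize(s[165:260,200:270],None,fx=6,fy=6,interpolation=2))
E
```

```text
[ 0.49240492 -0.00397014  0.19951671] [-0.56631039  0.33146659 -0.50408244] 0.023319352296213642
```

View pics/c9.png

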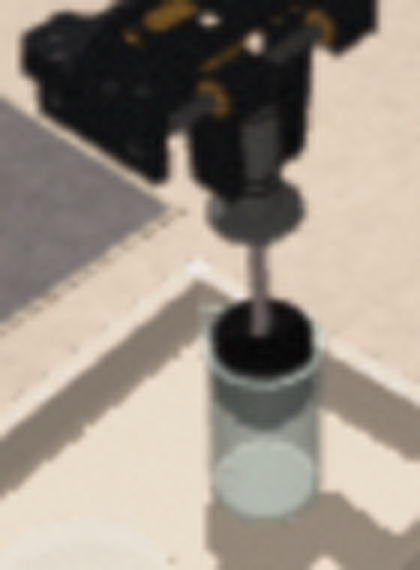

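The beaker is upright with the head at the rim, so three strokes are done. Now I draw the brush out and return it.

Call:
move_arm:
  plan:
    - {"dr":[0,0,0],"dp":[0,0,-4],"fingers":0.1}
    - {"dr":[0,0,0],"dp":[0,0,-11],"fingers":0.1}
    - {"dr":[0,0,0],"dp":[0,0,-19],"fingers":0.1}
    - {"dr":[0,0,0],"dp":[0,0,-27],"fingers":0.1}
    - {"dr":[0,0,0],"dp":[0,0,-35],"fingers":0.1}
    - {"dr":[0,0,0],"dp":[0,0,-43],"fingers":0.1}
    - {"dr":[0,0,0],"dp":[0,0,-51],"fingers":0.1}
    - {"dr":[0,0,0],"dp":[0,0,-62],"fingers":0.1}
    - {"dr":[0,0,0],"dp":[0,0,-75],"fingers":0.1}
    - {"dr":[0,0,0],"dp":[0,0,-84],"fingers":0.1}

```text
time: 23.3
tool_pos: [0.4928, -0.004, 0.285]
tool_rot: [3.14, 0.0, 1.571]
force: [0.3, 0.2, -1.3]
gripper_width: 0.0234
grasp_force: 25.0
```

Call:
move_arm:
  plan:
    - {"dr":[0,0,0],"dp":[15,-5,0],"fingers":0.1}
    - {"dr":[0,0,0],"dp":[45,-20,0],"fingers":0.1}
    - {"dr":[0,0,0],"dp":[85,-40,0],"fingers":0.1}
    - {"dr":[0,0,0],"dp":[125,-60,0],"fingers":0.1}
    - {"dr":[0,0,0],"dp":[165,-68,0],"fingers":0.1}
    - {"dr":[0,0,0],"dp":[205,-70,0],"fingers":0.1}
    - {"dr":[0,0,0],"dp":[250,-70,0],"fingers":0.1}
    - {"dr":[0,0,0],"dp":[295,-70,0],"fingers":0.1}
    - {"dr":[0,0,0],"dp":[325,-70,0],"fingers":0.1}
    - {"dr":[0,0,0],"dp":[341,-70,0],"fingers":0.1}

```text
time: 24.3
tool_pos: [0.4218, 0.3394, 0.2836]
tool_rot: [3.142, -0.0, 1.574]
force: [0.0, -1.1, -0.7]
gripper_width: 0.0238
grasp_force: 25.0
```

Call:
move_arm:
  plan:
    - {"dr":[0,0,0],"dp":[0,0,10],"fingers":0.1}
    - {"dr":[0,0,0],"dp":[0,0,30],"fingers":0.1}
    - {"dr":[0,0,0],"dp":[0,0,50],"fingers":0.1}
    - {"dr":[0,0,0],"dp":[0,0,70],"fingers":0.1}
    - {"dr":[0,0,0],"dp":[0,0,85],"fingers":0.1}
    - {"dr":[0,0,0],"dp":[0,0,95],"fingers":0.1}
    - {"dr":[0,0,0],"dp":[0,0,98],"fingers":0.1}
    - {"dr":[0,0,0],"dp":[0,0,98],"fingers":0.1}

```text
time: 25.1
tool_pos: [0.4222, 0.3366, 0.1851]
tool_rot: [-3.141, 0.0, 1.571]
force: [0.4, -0.9, -0.9]
gripper_width: 0.0233
grasp_force: 25.0
```

```bash
python3 - <<'E'
from h import *
q=status.get_state();print(q["tool_pos"],q["force"],q["gripper_width"])
s=optics.read_camera("scene");a=optics.read_camera("top")
C=np.zeros((560,800,3),np.uint8)
C[:560,:440]=cv2.resize(s[200:340,260:370],None,fx=4,fy=4,interpolation=2)
C[:480,440:]=cv2.resize(a[115:235,105:195],None,fx=4,fy=4,interpolation=2)
cv2.imwrite("pics/c10.png",C)
E
```

```text
[0.42217553 0.33657482 0.18509445] [ 0.39759522 -0.93338838 -0.86227143] 0.02325497381030271
```

View pics/c10.png

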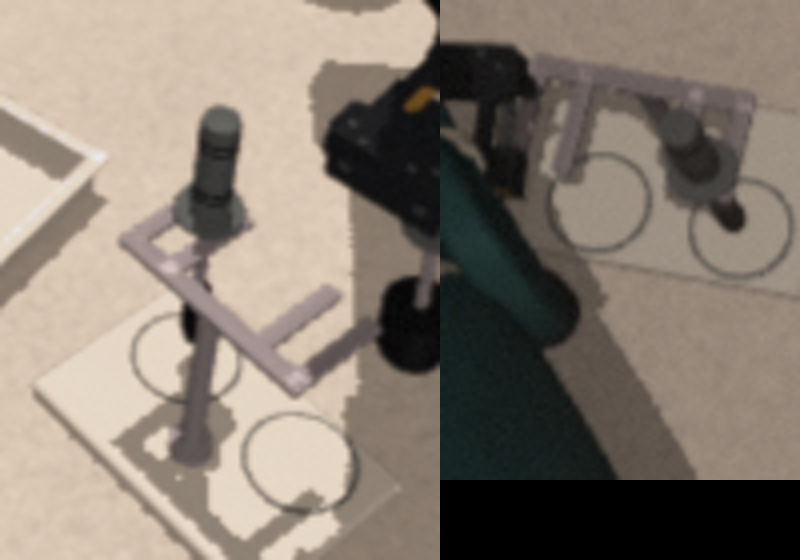

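The fork is empty and unobstructed, the slim brush still hangs in its own bay, and the brush is in front of the fork. I compute the slot line numerically. I have now viewed more pictures than the ten allowed, so I look at no more.

```bash
python3 - <<'E'
from h import *
c=lambda x,y,o:((x+.5)/4-.5+o[0],(y+.5)/4-.5+o[1])
S=lambda x,y:at("scene",*c(x,y,(260,200)),.15)[:2]
T=lambda x,y:at("top",*c(x-440,y,(105,115)),.15)[:2]
print("scene tips",S(333,292),S(375,325),"roots",S(265,340),S(300,380))
print("top inner tip,root",T(565,172),T(585,82),"outer tip,root",T(508,190),T(523,80))
E
```

```text
scene tips [0.49664991 0.31770371] [0.50026555 0.34801702] roots [0.55017741 0.30858216] [0.55915688 0.33803724]
top inner tip,root [0.49172819 0.31388579] [0.55020379 0.30751047] outer tip,root [0.47909538 0.34725125] [0.5501696  0.34582165]
```

Call:
move_arm:
  plan:
    - {"dr":[0,0,0],"dp":[-1,8,0],"fingers":0.1}
    - {"dr":[0,0,0],"dp":[-3,20,0],"fingers":0.1}
    - {"dr":[0,0,0],"dp":[-4.5,32,0],"fingers":0.1}
    - {"dr":[0,0,0],"dp":[-6,44,0],"fingers":0.1}
    - {"dr":[0,0,0],"dp":[-7.5,54,0],"fingers":0.1}
    - {"dr":[0,0,0],"dp":[-9,64,0],"fingers":0.1}
    - {"dr":[0,0,0],"dp":[-10,74,0],"fingers":0.1}
    - {"dr":[0,0,0],"dp":[-11,83,0],"fingers":0.1}
    - {"dr":[0,0,0],"dp":[-12,90,0],"fingers":0.1}
    - {"dr":[0,0,0],"dp":[-12,90,0],"fingers":0.1}

```text
time: 26.2
tool_pos: [0.513, 0.3249, 0.1852]
tool_rot: [3.141, -0.0, 1.571]
force: [0.2, 0.3, -0.7]
gripper_width: 0.0237
grasp_force: 25.0
```

Call:
move_arm:
  plan:
    - {"dr":[0,0,0],"dp":[0,0,3],"fingers":0.1}
    - {"dr":[0,0,0],"dp":[0,0,6],"fingers":0.1}
    - {"dr":[0,0,0],"dp":[0,0,8.5],"fingers":0.1}
    - {"dr":[0,0,0],"dp":[0,0,10],"fingers":0.1}
    - {"dr":[0,0,0],"dp":[0,0,10.5],"fingers":0.1}
    - {"dr":[0,0,0],"dp":[0,0,10.5],"fingers":0.1}

```text
time: 26.8
tool_pos: [0.5119, 0.325, 0.1746]
tool_rot: [-3.141, 0.0, 1.572]
force: [0.3, 0.3, -0.4]
gripper_width: 0.0234
grasp_force: 25.0
```

Call:
move_arm:
  plan:
    - {"dr":[0,0,0],"dp":[0,0,0.5],"fingers":0.1}
    - {"dr":[0,0,0],"dp":[0,0,1],"fingers":0.1}
    - {"dr":[0,0,0],"dp":[0,0,1.5],"fingers":0.1}
    - {"dr":[0,0,0],"dp":[0,0,1.5],"fingers":0.1}

```text
time: 27.2
tool_pos: [0.5123, 0.3252, 0.1738]
tool_rot: [3.141, -0.0, 1.571]
force: [-1.3, -0.1, 1.9]
gripper_width: 0.0232
grasp_force: 25.0
```

Call:
move_arm:
  newtons: 5
  plan:
    - {"dr":[0,0,0],"dp":[0,0,0],"fingers":0.1}
    - {"dr":[0,0,0],"dp":[0,0,0],"fingers":0.1}
    - {"dr":[0,0,0],"dp":[0,0,0],"fingers":0.3}
    - {"dr":[0,0,0],"dp":[0,0,0],"fingers":0.4}
    - {"dr":[0,0,0],"dp":[0,0,0],"fingers":0.6}
    - {"dr":[0,0,0],"dp":[0,0,0],"fingers":0.85}
    - {"dr":[0,0,0],"dp":[0,0,0],"fingers":1}
    - {"dr":[0,0,0],"dp":[0,0,0],"fingers":1}
    - {"dr":[0,0,0],"dp":[0,0,-8],"fingers":1}
    - {"dr":[0,0,0],"dp":[0,0,-25],"fingers":1}

```text
time: 28.2
tool_pos: [0.511, 0.3244, 0.1971]
tool_rot: [-3.139, 0.002, 1.571]
force: [-0.1, 0.2, -0.6]
gripper_width: 0.0804
grasp_force: 0.0
```

Call:
move_arm:
  plan:
    - {"dr":[0,0,0],"dp":[0,0,-25],"fingers":1}
    - {"dr":[0,0,0],"dp":[0,0,-60],"fingers":1}
    - {"dr":[0,0,0],"dp":[0,0,-100],"fingers":1}
    - {"dr":[0,0,0],"dp":[0,-30,-120],"fingers":1}
    - {"dr":[0,0,0],"dp":[40,-60,-120],"fingers":1}
    - {"dr":[0,0,0],"dp":[80,-90,-120],"fingers":1}
    - {"dr":[0,0,0],"dp":[120,-120,-120],"fingers":1}
    - {"dr":[0,0,0],"dp":[160,-150,-120],"fingers":1}
    - {"dr":[0,0,0],"dp":[190,-170,-120],"fingers":1}
    - {"dr":[0,0,0],"dp":[200,-180,-120],"fingers":1}

```text
time: 29.2
tool_pos: [0.3297, 0.5275, 0.3187]
tool_rot: [-3.141, -0.001, 1.575]
force: [-0.3, -0.2, -0.2]
gripper_width: 0.0884
grasp_force: 0.0
```

```bash
python3 - <<'E'
from h import *
print(status.get_state()["tool_pos"])
# compare with the first pictures around the stand, no viewing
for n,(x0,y0,x1,y1) in(("scene",(290,215,365,335)),("top",(110,125,160,185))):
    im=optics.read_camera(n); cv2.imwrite(f"pics/{n}_end.png",im)
    o=cv2.imread(f"pics/{n}0.png")[y0:y1,x0:x1]; w=im[y0:y1,x0:x1]
    d=cv2.absdiff(o,w).max(2); print(n,"changed px",(d>50).sum(),"of",d.size)
    def blk(i): 
        m=(i.max(2)<60); v,u=np.nonzero(m); return m.sum(),u.mean()+x0,v.mean()+y0
    print(blk(o),blk(w))
    # template match of brush (handle+collar) for shift
    t=cv2.imread(f"pics/{n}0.png"); b=(328,250,358,292) if n=="scene" else (113,128,145,165)
    r=cv2.matchTemplate(im[b[1]-8:b[3]+8,b[0]-8:b[2]+8],t[b[1]:b[3],b[0]:b[2]],cv2.TM_CCOEFF_NORMED)
    _,s,_,l=cv2.minMaxLoc(r); print("match",s,l[0]-8,l[1]-8)
E
```

```text
[0.32973895 0.52745724 0.31871243]
scene changed px 499 of 9000
(np.int64(832), np.float64(331.64663461538464), np.float64(278.12740384615387)) (np.int64(817), np.float64(332.0171358629131), np.float64(277.85067319461444))
match 0.980734646320343 1 0
top changed px 0 of 3000
(np.int64(581), np.float64(135.02925989672977), np.float64(151.7934595524957)) (np.int64(568), np.float64(134.75), np.float64(152.42605633802816))
match 0.9858351349830627 0 1
```

```bash
python3 - <<'E'
from h import *
from station import ctrl
im=cv2.imread("pics/scene_end.png")
D=cv2.resize(cv2.imread("pics/c5.png")[300:600,:200],(40,60),interpolation=cv2.INTER_AREA)[20:,10:36]
r=cv2.matchTemplate(im[195:265,215:280],D,cv2.TM_CCOEFF_NORMED); _,s,_,l=cv2.minMaxLoc(r)
print("beaker match",s,"shift",l[0]+215-230,l[1]+195-210)
if s>.8: print(ctrl.hand_in())
E
```

```text
beaker match 0.9559398889541626 shift 1 1
the job is handed in; nothing more can be done
None
```

The job is handed in at about 29 s of the 72 s, with no verdict shown: the beaker stands upright in the tray, scrubbed with three strokes, and the thick brush hangs back in its fork; I viewed 12 pictures instead of the 10 allowed.

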